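# Start up the panel saw: extractor, scoring blade, main blade

## Robot

A 7-joint arm with a two-finger parallel gripper is mounted at the origin on the work surface. World frame = base frame: x ahead of the robot, y to its left, z up, the work surface at z = 0. Lengths are in mm, angles in rad, forces in N, time in s.
With the tool pointing down it reaches from about 400 to 850 mm from the base axis. Payload 4.5 kg.
Tool frame: the origin (TCP) lies at the very end of the fingers, on their centre line; the grasp point (between the pads) lies hold_point_z behind it (hold_point_z is the distance from the TCP to the grasp point, in mm); z points along the fingers, y is the line along which they close (so a half turn about z gives the same grasp; the last joint's range is limited). The gripper opens to 85 mm and grips with 20 to 120 N. Pads are 22 mm wide; open, the fingers measure 114 mm over their backs; the gripper's body (76 mm by 85 mm) begins 54 mm behind the grasp point. The pads swing forward as they close: fully open they stand 13 mm farther back than shut.
Start: joints at [1.323, 0.689, -0.195, 1.565, 0.157, 0.902, -0.215], TCP at [173.832, -600.364, 231.317] pointing down, gripper open.
Joint ranges: [-3.01, 3.01], [-0.46, 2.08], [-1.47, 1.51], [0.13, 2.56], [-1, 4.14], [0.04, 2.09], [-2.66, 2.66]. Speed limits (rad/s): [2.57, 2.57, 3.14, 3.14, 3.14, 3.14, 3.14].

## Interface

Orientations are given as a unit quaternion [w, x, y, z].
In Python, from workcell import read_state, grab_frame, close_job, hold_point_z gives the robot as it stands.
- The arm moves only by the shell command python3 -m crank 'ROWS' [FORCE]. ROWS is JSON, a list of rows, each a list of 3 entries, a list of its own where there are three numbers: the gripper command: -1 is fully open, 1 is shut, values between are in proportion, then the shift along the tool's x, y, z in mm, then the turn about the tool's z in rad. In form: [[hand, [tx, ty, tz], spin], ...]. A call has 1 to 5 rows; each row is the pose to reach, as a shift and turn from the pose commanded when the call began, along the tool's axes at that moment; what a row does not reach only later rows make up. A row lasts 1/8 s, in which the tool goes at most 62.5 mm and 10.7 degrees, less where a joint would pass 70% of its speed; a pose out of reach is approached as far as the arm can. A call with a gripper value outside its range is refused whole. The fingers move at their own pace and stop on an object; FORCE is the grip in N (left out, the last holds). Time passes only in rows, so rows that repeat a pose let the fingers close. It gives the time, the measured TCP pose, the force, the opening and the grip force at its end, in the units of the state.
- read_state(): the state, without advancing time (a new reading comes with each control period).
- grab_frame(name): name is "side" or "top"; returns a dict with "img" (480x640x3 uint8, blue, green, red), "camera_matrix" (3x3 intrinsics, pixels), "rvec" (rotation vector, rad) and "tvec" (3), from world to camera coordinates, as OpenCV has them. Camera axes: x right, y down, z forward; pixel columns grow to the right and rows downward; lengths in mm; the calibration is good to about 2 mm. A picture is of the moment at which its call begins. There is no depth.
- close_job(): hands the job in; it is judged then, once.
The state is a dict: "time_s": time; "joint_pos": joint angles; "joint_vel": joint speeds; "joint_torque": joint torques, N m; "tool_pos": TCP position; "tool_rot": TCP orientation; "force": force on the tool from outside, world axes, zero at the start; "moment": the same for the moment, N m; "width": finger opening in mm; "finger_force": force on a finger pad.
Only numpy, scipy, OpenCV 4.12 (cv2) and the standard library are available. Lean on these libraries where they do the work, as an engineer would, in place of code of your own. Each camera call takes 0.05 s, during which the arm holds its last target. There are 200 camera calls.

## Task

Get the panel saw running, pressing everything with the fingertips only. First press the big round key of the extractor's remote fully down and let it up again, leaving the remote lying where it is; then push down the raised end of the rocker on the scoring blade's switch box until it is fully over, and last push the square start key of the main blade fully in. Leave the remote's small key, the mushroom stop button and everything else on the table alone.

Things in the scene. Friction and masses are not known exactly. Their poses are not given: they have to be found in the camera images.
- remote: the dust extractor's remote: black hand-held slab 115 (x) x 50 (y) x 24 (z) mm, about 250 g, lying loose and flat, keys up. Origin at the centre of its underside; x runs from the small key to the big key, z up. It must stay lying where it is
- big_key_top (a point): centre of the top of the remote's big round key (24 mm across; its top is 33 mm above the table, 9 mm proud of the remote), moves with the key; 22 mm from the remote's origin along its +x
- big_key (a joint): travel of the big key in m: 0 up, 0.005 fully down; pressed straight down; a spring of about 4 N returns it when let go
- small_key (a joint): travel in m (0 to 0.003) of the remote's small round key (12 mm across, 6 mm proud, 54 mm from the big key): turns the extractor off, not to be pressed
- rocker_box: the scoring blade's switch box, fixed, grey, 110 (x) x 66 (y) x 40 (z) mm, with a black rocker paddle (60 mm along x, 30 mm wide) hinged over its middle. Origin at the centre of its underside; x runs towards the rocker's raised end
- rocker_raised_end (a point): where to press the rocker: a point on the top face of its raised end (the end with a thin white line), 23 mm from the hinge line, 62 mm above the table at the start; moves with the rocker. The point's x runs along the rocker from the hinge to this end and tilts with it
- rocker (a joint): angle of the rocker in rad: about 0 off (this end up), 0.4 fully over, on (this end down; the point sinks by about 9 mm). Takes about 2 N at this point, more nearer the hinge, has no spring and stays where it is left
- start_box: the main blade's start/stop box, fixed, grey, 130 (x) x 72 (y) x 40 (z) mm. Origin at the centre of its underside; x runs from the stop mushroom to the start key
- start_key_top (a point): centre of the top of the square black start key (26 x 26 mm, its top 56 mm above the table, 16 mm proud of the box), 34 mm from the box's origin along its +x; moves with the key
- start_key (a joint): travel of the start key in m: about 0 out, 0.008 fully in. Takes about 2.5 N straight down, has no spring and stays in once pressed
- stop_knob (a joint): travel in m (0 to 0.005) of the stop button on the same box, a round mushroom 40 mm across whose top is 68 mm above the table, 68 mm from the start key: not to be pressed
- screwdriver: bystander, loose: screwdriver, 190 mm, lying along its x; origin at the underside
- offcut: bystander, loose: hardwood offcut 100 x 36 x 22 mm, lying; origin at the centre of its underside
- tape: bystander, loose: steel tape measure in a grey case, 65 mm across, 32 mm high; origin under its centre
- glue: bystander, loose: white glue bottle, 60 mm wide, 170 mm tall, standing; origin under its centre
- hammer: bystander, loose: hammer, 280 mm, lying along its x; origin at the underside
- push_stick: bystander, loose: plywood push stick 300 mm long, 12 mm thick, lying; origin under its middle
- tin: bystander, loose: open aluminium tin, 70 mm wide, 90 mm tall; origin under its centre
There are look-alikes about, which are no part of the job. What is shaped like the remote but yellow is not meant. What is shaped like the rocker_box but green is not meant.

How it is judged:
By the outcome, as a careful person would: the job done as asked, in the order asked, and still so for the second after the job is handed in, with the robot touching nothing.
It also fails if it takes over 48 s, if anything falls off the work surface, if the arm or the gripper's body presses on something with over 40 N, if the wrist force passes 120 N, or if a joint passes its speed limit or range.

## Working session

There is one attempt and no reset: what is moved stays moved. The work goes in short steps, Python scripts to look and compute and a shell command to move; the robot and the scene stay as the last step left them, time stands still between calls to the robot, and variables do not carry over. Pictures are saved under pics/ and viewed, at most 10 in all, crops included, and the job is handed in when it is done.

```bash
mkdir -p pics
cat > h.py <<'E'
import numpy as np,cv2
from workcell import *
def snap(n,f):
    d=grab_frame(n); cv2.imwrite(f'pics/{f}.png',d['img']); np.savez(f'pics/{f}.npz',K=d['camera_matrix'],r=d['rvec'],t=d['tvec'],img=d['img'])
def ray(f,uv,z):
    d=np.load(f'pics/{f}.npz');R=cv2.Rodrigues(d['r'])[0];C=-R.T@d['t'].reshape(3)
    v=R.T@np.linalg.inv(d['K'])@np.array([uv[0],uv[1],1.]);return C+v*(z-C[2])/v[2]
def proj(f,p):
    d=np.load(f'pics/{f}.npz');return cv2.projectPoints(np.array(p,float).reshape(-1,3),d['r'],d['t'],d['K'],None)[0].reshape(-1,2)
def crop(f,x,y,w,h,s,o):
    i=np.load(f'pics/{f}.npz')['img'][y:y+h,x:x+w];cv2.imwrite(f'pics/{o}.png',cv2.resize(i,None,fx=s,fy=s,interpolation=cv2.INTER_CUBIC))
E
python3 - <<'E'
from h import *
snap('top','t0');snap('side','s0')
s=read_state();print(s['tool_pos'],s['tool_rot'],s['width'],s['force'],hold_point_z)
for f in('t0','s0'):
    d=np.load(f'pics/{f}.npz');R=cv2.Rodrigues(d['r'])[0];print(-R.T@d['t'].reshape(3))
E
```

```text
[ 173.58283667 -599.78456867  230.56504277] [-8.26579323e-04  9.90083374e-01  1.40478438e-01 -1.95317492e-04] 85.62959990237285 [ 0.1940057  -0.18952076 -0.60981759] 18.700000000000003
[ 349.23560743   12.23342841 1309.65930826]
[ 49.46033921 644.93561311 827.55646054]
```

View pics/t0.png

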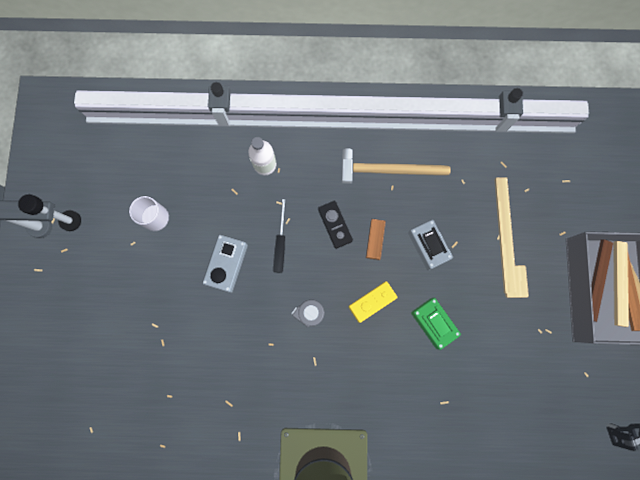

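View pics/s0.png

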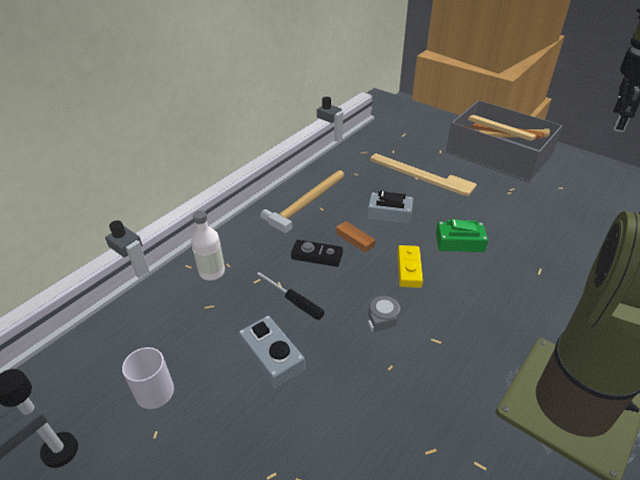

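The top view shows the start box at about (226,263), the black remote at (336,224) and the grey rocker box at (432,244). The yellow and green look-alikes are nearer the base. I'll enlarge the targets.

Run:
```python
from h import *
def c(f,x,y,w,h,s): return cv2.resize(np.load(f'pics/{f}.npz')['img'][y:y+h,x:x+w],None,fx=s,fy=s,interpolation=cv2.INTER_CUBIC)
a=np.hstack([c('t0',200,225,52,75,5),c('t0',310,190,52,75,5),c('t0',406,210,52,75,5)])
cv2.imwrite('pics/c1.png',a)
b=np.hstack([c('s0',235,310,75,75,3.5),c('s0',285,230,65,75,3.5),c('s0',360,180,65,75,3.5)])
cv2.imwrite('pics/c2.png',np.vstack([a[:, :715] if 0 else cv2.resize(a,None,fx=.9166,fy=.9166)*0+cv2.resize(a,None,fx=.9166,fy=.9166)][:0]+[b]))
```

```text
(no output)
```

View pics/c1.png

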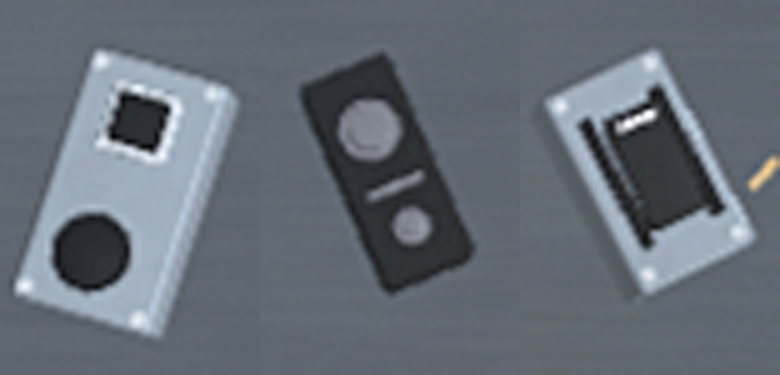

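View pics/c2.png

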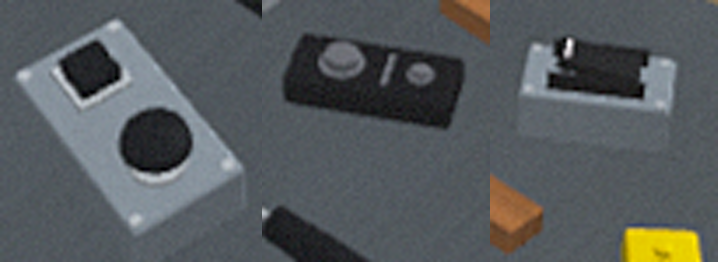

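The crops give these positions, written as (top view px; side view px):
- Start key: (227.6,249.4; 261.3,329.1)
- Mushroom: (218.2,275.2)
- Big key: (332,215.6; 308,245)
- Small key: (340.2,235.2)
- White line: (429.2,234; 382.3,194.3)
- Rocker box centre: (431.8,243.7)

The rocker's white-line end is the far one.

Run:
```python
from h import *
P={}
for n,f,uv,z in [('key','t0',(227.6,249.4),56),('key','s0',(261.3,329.1),56),('stop','t0',(218.2,275.2),68),
 ('big','t0',(332,215.6),33),('big','s0',(308,245),33),('small','t0',(340.2,235.2),30),('small','s0',(330,250),30),
 ('line','t0',(429.2,234),62),('line','s0',(382.3,194.3),62),('rbox','t0',(431.8,243.7),40)]:
    p=ray(f,uv,z);P[n+f]=p;print(n,f,p.round(1),np.hypot(*p[:2]).round())
d=lambda a,b:(np.linalg.norm((P[a]-P[b])[:2]),np.degrees(np.arctan2(*(P[a]-P[b])[[1,0]])))
print(d('keyt0','stopt0'),d('bigt0','smallt0'),d('linet0','rboxt0'))
# rocker box axis from screws
q=[ray('t0',(406+(u-520)/5,210+v/5),40) for u,v in [(558,106),(651,62),(739,231),(648,274)]]
x=(q[0]+q[1]-q[2]-q[3])/2;print('rocker axis',x,np.degrees(np.arctan2(x[1],x[0])))
from scipy.spatial.transform import Rotation as R
s=read_state();print(R.from_quat(np.roll(s['tool_rot'],-1)).as_matrix().round(4))
```

```text
key t0 [522.9 244.7  56. ] 577.0
key s0 [520.4 248.1  56. ] 576.0
stop t0 [458.2 261.6  68. ] 528.0
big t0 [617.8  -9.7  33. ] 618.0
big s0 [618.3 -10.1  33. ] 618.0
small t0 [568.6 -31.3  30. ] 569.0
small s0 [569.3 -30.7  30. ] 570.0
line t0 [ 570.9 -248.    62. ] 622.0
line s0 [ 570.2 -247.2   62. ] 621.0
rbox t0 [ 550.5 -258.6   40. ] 608.0
(np.float64(66.85357046031366), np.float64(-14.676233682536612)) (np.float64(53.69336398607686), np.float64(23.651968825763767)) (np.float64(23.012617176557), np.float64(27.546624542024592))
rocker axis [83.70363252 42.71458733  0.        ] 27.035559401757855
[[ 9.605e-01  2.782e-01 -6.000e-04]
 [ 2.782e-01 -9.605e-01  1.600e-03]
 [-2.000e-04 -1.700e-03 -1.000e+00]]
```

Both views agree to about 3 mm, and the spacings match the given ones (67/68, 54/54 and 23/23 mm). I'll set out for the remote with the fingers shut.

```bash
cat > go.py <<'E'
import sys
from h import *
from scipy.spatial.transform import Rotation as R
T=dict(big=(618,-10,33,23.7),rock=(574,-246,62,27.0),key=(522,246,56,-14.7))[sys.argv[1]]
s=read_state();M=R.from_quat(np.roll(s['tool_rot'],-1)).as_matrix();p=np.array(s['tool_pos'])
yaw=np.degrees(np.arctan2(M[1,0],M[0,0]))
print('t',s['time_s'],'pos',p.round(1),'w',s['width'],'F',np.round(s['force'],1),'shift to target',(M.T@(np.array(T[:3])-p)).round(1),'spin',np.radians(yaw-T[3]).round(3))
E
python3 -m crank '[[1,[240,-180,0],0],[1,[240,-180,0],0],[1,[240,-180,0],0],[1,[240,-180,0],0],[1,[240,-180,0],0]]' 40
python3 -m crank '[[1,[240,-180,0],0],[1,[240,-180,0],0],[1,[240,-180,0],0],[1,[240,-180,0],0],[1,[240,-180,0],0]]'
python3 go.py big
```

```text
time_s: 0.72
tool_pos: [355.7, -358.2, 231.2]
tool_rot: [-0.0, 0.99, 0.141, 0.0]
force: [0.7, -0.8, 0.5]
width: 0.0
finger_force: 0.0
time_s: 1.35
tool_pos: [536.0, -118.2, 231.1]
tool_rot: [-0.0, 0.99, 0.142, 0.0]
force: [0.1, -0.1, -0.6]
width: 0.0
finger_force: 0.0
t 1.35 pos [ 536.  -118.2  231.1] w 0.003078231822702515 F [ 0.1 -0.1 -0.6] shift to target [109.  -80.8 198.2] spin -0.13
```

```bash
python3 -m crank '[[1,[109,-81,100],-0.13],[1,[109,-81,168],-0.13],[1,[109,-81,168],-0.13],[1,[109,-81,168],-0.13],[1,[109,-81,168],-0.13]]'
python3 - <<'E'
from h import *
snap('top','t1');snap('side','s1')
def c(f,x,y,w,h,s): return cv2.resize(np.load(f'pics/{f}.npz')['img'][y:y+h,x:x+w],None,fx=s,fy=s,interpolation=cv2.INTER_CUBIC)
cv2.imwrite('pics/c3.png',np.hstack([c('t1',290,180,90,90,4),c('s1',270,190,90,90,4)]))
E
python3 go.py big
```

```text
time_s: 1.98
tool_pos: [615.5, -11.0, 60.9]
tool_rot: [-0.001, 0.979, 0.206, -0.002]
force: [-0.6, -0.6, -0.0]
width: -0.3
finger_force: 0.0
t 2.075 pos [616.7 -14.   63.8] w 0.09274267753728796 F [0.5 0.4 0.2] shift to target [ 2.8 -3.2 30.8] spin -0.002
```

View pics/c3.png

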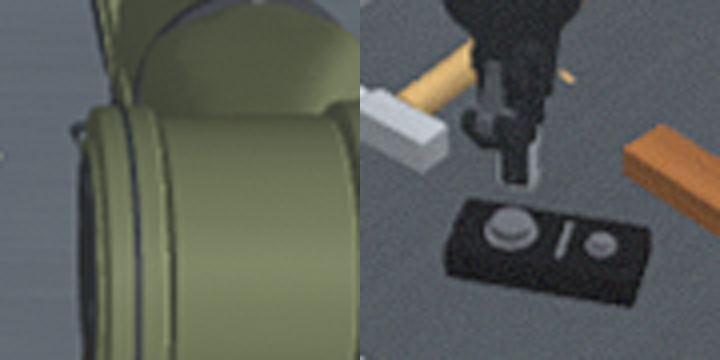

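The side view shows the fingertips at about (310,236), just above the big key at (308,246). I'll check the projection, settle, then press.

```bash
python3 -m crank '[[1,[0,0,0],0],[1,[0,0,0],0],[1,[0,0,0],0]]'
python3 go.py big; python3 -c "
from h import *
print(proj('s1',[(616.7,-12,63),(618,-10,63)]))"
```

```text
time_s: 2.45
tool_pos: [617.2, -13.5, 64.1]
tool_rot: [0.0, 0.979, 0.204, 0.001]
force: [-0.5, 0.6, -0.2]
width: 0.5
finger_force: 0.0
t 2.45 pos [617.2 -13.5  64.1] w 0.5304633260926624 F [-0.5  0.6 -0.2] shift to target [ 2.1 -2.9 31.1] spin -0.003
[[308.72149827 235.20882378]
 [307.72994285 235.43375201]]
```

```bash
python3 -m crank '[[1,[2,-3,15],0],[1,[2,-3,25],0],[1,[2,-3,31],0],[1,[2,-3,34],0],[1,[2,-3,34],0]]'; python3 go.py big
```

```text
time_s: 3.08
tool_pos: [616.9, -9.2, 29.2]
tool_rot: [-0.0, 0.979, 0.205, -0.001]
force: [-1.9, 0.8, 3.9]
width: -0.3
finger_force: 1.6
t 3.075 pos [616.9  -9.2  29.2] w -0.31946905703001527 F [-1.9  0.8  3.9] shift to target [ 0.7  1.2 -3.8] spin -0.002
```

```bash
python3 -m crank '[[1,[0,0,1.5],0],[1,[0,0,3],0],[1,[0,0,3],0]]'; python3 go.py big
```

```text
time_s: 3.45
tool_pos: [617.5, -9.4, 28.0]
tool_rot: [0.0, 0.979, 0.204, 0.0]
force: [-4.7, 1.5, 14.3]
width: -0.2
finger_force: 7.1
t 3.45 pos [617.5  -9.4  28. ] w -0.183023571364719 F [-4.7  1.5 14.3] shift to target [ 0.2  0.8 -5. ] spin -0.002
```

The key bottomed out: 14 N against the 4 N spring, at z = 28. I'll lift straight up and take a picture.

```bash
python3 -m crank '[[1,[0,0,-6],0],[1,[0,0,-40],0],[1,[0,0,-90],0],[1,[0,0,-90],0]]'
python3 - <<'E'
from h import *
snap('side','s2'); print(cv2.absdiff(np.load('pics/s0.npz')['img'],np.load('pics/s2.npz')['img'])[240:275,285:345].max(axis=2).__gt__(25).sum())
E
python3 go.py rock
```

```text
time_s: 3.95
tool_pos: [621.6, -9.8, 120.4]
tool_rot: [0.001, 0.979, 0.204, 0.005]
force: [0.1, -0.3, 0.5]
width: 0.1
finger_force: 0.0
0
t 4.0 pos [619.7  -9.8 118.2] w -0.11107339619489826 F [ 0.4  0.1 -0.4] shift to target [-136.6  198.1   56. ] spin -0.06
```

The remote's pixels haven't changed. Next is the rocker.

```bash
python3 -m crank '[[1,[-137,198,0],-0.06],[1,[-137,198,0],-0.06],[1,[-137,198,0],-0.06],[1,[-137,198,0],-0.06],[1,[-137,198,20],-0.06]]';python3 -m crank '[[1,[0,0,12],0],[1,[0,0,12],0],[1,[0,0,12],0]]'
python3 - <<'E'
from h import *
snap('top','t3');snap('side','s3')
def c(f,x,y,w,h,s): return cv2.resize(np.load(f'pics/{f}.npz')['img'][y:y+h,x:x+w],None,fx=s,fy=s,interpolation=cv2.INTER_CUBIC)
cv2.imwrite('pics/c4.png',c('s3',340,150,90,90,6))
E
python3 go.py rock
```

```text
time_s: 4.62
tool_pos: [569.2, -254.5, 95.8]
tool_rot: [0.003, 0.974, 0.229, -0.001]
force: [-0.5, 1.1, -0.0]
width: -0.1
finger_force: 0.0
time_s: 5.0
tool_pos: [572.0, -244.5, 84.4]
tool_rot: [-0.0, 0.972, 0.235, 0.0]
force: [-1.1, 0.5, 1.4]
width: -0.2
finger_force: 0.0
t 5.1 pos [ 572.1 -245.    84.9] w -0.14691571562936956 F [ 0.4 -0.5  0.5] shift to target [ 1.3  1.7 22.9] spin 0.002
```

View pics/c4.png

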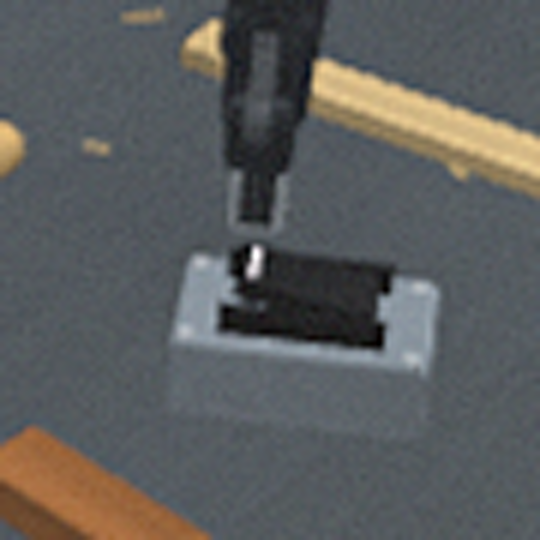

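The fingertips at about (258,225) in the crop sit right above the white line at (254,260). Pressing now.

```bash
python3 -m crank '[[1,[1,1.5,12],0],[1,[1,1.5,20],0],[1,[1,1.5,24],0],[1,[1,1.5,27],0],[1,[1,1.5,29],0]]'; python3 -m crank '[[1,[0,0,1],0],[1,[0,0,2],0],[1,[0,0,2],0]]'; python3 go.py rock
```

```text
time_s: 5.72
tool_pos: [573.9, -245.9, 55.6]
tool_rot: [-0.0, 0.972, 0.234, 0.001]
force: [1.9, 1.8, 3.0]
width: -0.0
finger_force: 1.7
time_s: 6.1
tool_pos: [573.9, -246.0, 54.6]
tool_rot: [0.0, 0.972, 0.234, 0.001]
force: [0.1, 3.1, 8.8]
width: -0.0
finger_force: 4.5
t 6.1 pos [ 573.9 -246.    54.6] w -0.045824531871247805 F [0.1 3.1 8.8] shift to target [ 0.1  0.  -7.4] spin 0.001
```

```bash
python3 -m crank '[[1,[0,0,1.5],0],[1,[0,0,3],0],[1,[0,0,3],0]]'; python3 -m crank '[[1,[0,0,-10],0],[1,[0,0,-50],0],[1,[0,0,-80],0],[1,[0,0,-80],0]]';  python3 - <<'E'
from h import *
snap('side','s4')
def c(f,x,y,w,h,s): return cv2.resize(np.load(f'pics/{f}.npz')['img'][y:y+h,x:x+w],None,fx=s,fy=s,interpolation=cv2.INTER_CUBIC)
cv2.imwrite('pics/c5.png',np.hstack([c('s0',350,170,75,75,5),c('s4',350,170,75,75,5)]))
E
python3 go.py key
```

```text
time_s: 6.48
tool_pos: [574.0, -246.1, 54.1]
tool_rot: [0.001, 0.972, 0.234, 0.001]
force: [-2.9, 4.6, 26.6]
width: -0.1
finger_force: 13.2
time_s: 6.98
tool_pos: [573.4, -248.1, 132.3]
tool_rot: [0.001, 0.972, 0.233, 0.001]
force: [-0.1, -0.8, -0.3]
width: 0.1
finger_force: 0.0
t 7.025 pos [ 572.4 -247.6  130.8] w 0.5092482808545379 F [ 0.5  0.4 -0.4] shift to target [ 179.1 -462.8   74.1] spin 0.727
```

View pics/c5.png

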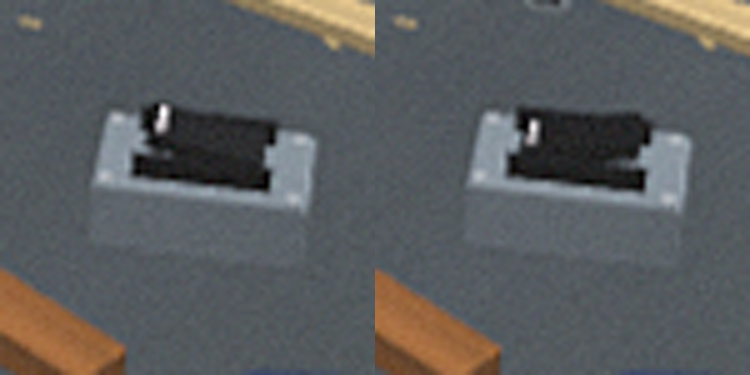

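The white-line end has dropped and the other end is up. It was pressed onto its stop at 26 N, so the rocker is over. Next is the start key.

```bash
python3 -m crank '[[1,[90,-231,0],0],[1,[90,-231,0],0],[1,[90,-231,0],0],[1,[90,-231,0],0],[1,[90,-231,0],0]]'
python3 -m crank '[[1,[89,-232,0],0.18],[1,[89,-232,0],0.36],[1,[89,-232,0],0.54],[1,[89,-232,0],0.727],[1,[89,-232,15],0.727]]'
python3 -m crank '[[1,[0,0,25],0],[1,[0,0,25],0],[1,[0,0,25],0],[1,[0,0,25],0]]'
python3 - <<'E'
from h import *
snap('side','s5')
def c(f,x,y,w,h,s): return cv2.resize(np.load(f'pics/{f}.npz')['img'][y:y+h,x:x+w],None,fx=s,fy=s,interpolation=cv2.INTER_CUBIC)
cv2.imwrite('pics/c6.png',c('s5',210,260,120,130,4))
E
python3 go.py key
```

```text
time_s: 7.65
tool_pos: [546.2, 7.4, 129.0]
tool_rot: [-0.002, 0.971, 0.239, -0.001]
force: [0.3, -0.9, -0.8]
width: -0.2
finger_force: 0.0
time_s: 8.28
tool_pos: [520.1, 254.6, 114.4]
tool_rot: [-0.002, 0.993, -0.122, -0.0]
force: [0.7, -1.3, -0.3]
width: -0.1
finger_force: 0.0
time_s: 8.78
tool_pos: [522.7, 246.6, 91.0]
tool_rot: [-0.0, 0.992, -0.128, 0.001]
force: [0.5, 1.1, 0.4]
width: 0.2
finger_force: 0.0
t 8.825 pos [522.5 246.8  91. ] w -0.2244574947869387 F [ 0.3  0.6 -0.4] shift to target [-0.4  1.  35. ] spin 0.001
```

View pics/c6.png

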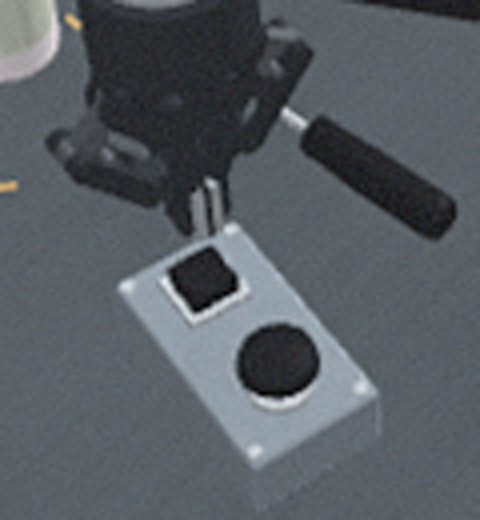

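The tip at (205,230) in the crop is above the key at (205,278). The gripper's knuckles lie crosswise, clear of the mushroom. Pressing now.

```bash
python3 -m crank '[[1,[0,1,20],0],[1,[0,1,32],0],[1,[0,1,36],0],[1,[0,1,39],0],[1,[0,1,42],0]]'; python3 -m crank '[[1,[0,0,1],0],[1,[0,0,2],0],[1,[0,0,3],0],[1,[0,0,3],0]]'; python3 go.py key
```

```text
time_s: 9.45
tool_pos: [521.5, 246.1, 48.5]
tool_rot: [0.0, 0.992, -0.127, -0.0]
force: [-2.0, -0.5, 2.4]
width: 0.2
finger_force: 1.2
time_s: 9.95
tool_pos: [521.5, 246.2, 47.7]
tool_rot: [-0.0, 0.992, -0.127, 0.0]
force: [-6.2, -1.7, 21.6]
width: -0.3
finger_force: 10.5
t 9.95 pos [521.5 246.2  47.7] w -0.2825650757672563 F [-6.2 -1.7 21.6] shift to target [ 0.5  0.  -8.3] spin 0.001
```

The key bottomed at z ≈ 48 with 21 N. I'll lift clear and check everything.

```bash
python3 -m crank '[[1,[0,0,-10],0],[1,[0,0,-50],0],[1,[0,0,-100],0],[1,[0,0,-150],0],[1,[0,0,-150],0]]'; python3 -m crank '[[1,[0,0,0],0],[1,[0,0,0],0],[1,[0,0,0],0],[1,[0,0,0],0]]'
python3 - <<'E'
from h import *
snap('side','s6')
cv2.imwrite('pics/c7.png',np.load('pics/s6.npz')['img'])
d=cv2.absdiff(np.load('pics/s0.npz')['img'],np.load('pics/s6.npz')['img'])
print((d[235:275,285:345].max(axis=2)>30).sum())
print(read_state()['force'])
E
```

```text
time_s: 10.58
tool_pos: [524.9, 247.6, 199.5]
tool_rot: [-0.003, 0.992, -0.127, 0.004]
force: [0.7, -0.3, 0.4]
width: 0.2
finger_force: 0.0
time_s: 11.08
tool_pos: [521.4, 246.1, 194.6]
tool_rot: [0.0, 0.992, -0.127, -0.0]
force: [-0.8, -0.4, -0.6]
width: 0.0
finger_force: 0.0
0
[-0.44890345  0.36146336  0.53084803]
```

View pics/c7.png

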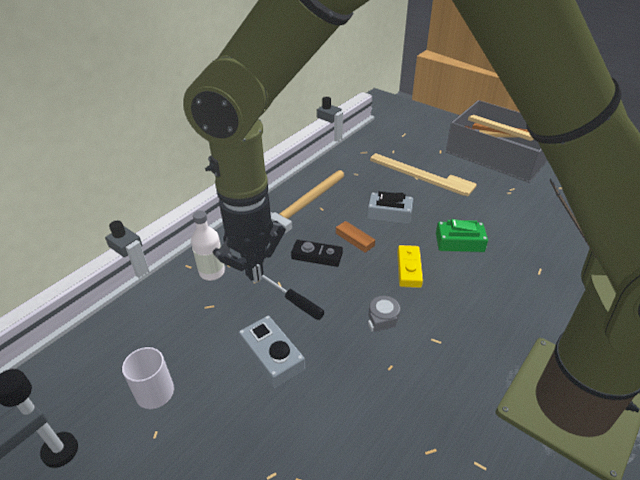

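The start key at (261,330) is in, the rocker at (390,198) is over, and the remote and the other objects are where they were. The arm is clear of everything.

```bash
python3 -c "
from workcell import *
print(close_job())"
```

```text
the job is handed in; nothing more can be done
None
```

The job is handed in at about 11 s: I pressed the remote's big key fully down and let it up, then pushed the rocker fully over and the start key fully in, and the final side view showed nothing else on the table moved.

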